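# Stow the slotted plate on its headed stud

## Robot

A 7-joint arm with a two-finger parallel gripper is mounted at the origin on the work surface. World frame = base frame: x ahead of the robot, y to its left, z up, the work surface at z = 0. Lengths are in m, angles in degrees, forces in N, time in s.
With the tool pointing down it reaches from about 0.425 to 0.875 m from the base axis. Payload 4.7 kg.
Tool frame: the origin (TCP) lies midway between the tips of the shut fingers; the grasp point (between the pads) lies 19 mm behind it; z points along the fingers, x is the direction in which the jaws open and shut, and the axes are right-handed (so a half turn about z gives the same grasp; the last joint's range is limited). The gripper opens to 87 mm and grips with 3 to 60 N. Pads are 19 mm wide; open, the fingers measure 117 mm over their backs; the gripper's body (75 mm by 190 mm) begins 51 mm behind the grasp point.
Start: joints at [-68.864, 18.392, -4.016, 83.108, 1.295, 78.541, -3.26], TCP at [0.226, 0.61, 0.223] pointing down, gripper open.
Joint ranges: [-163.93, 163.93], [-17.29, 119.83], [-79.2, 71.16], [3.27, 140.29], [-89.18, 269.18], [5.43, 117.66], [-154.24, 154.24]. Speed limits (degrees/s): [147.25, 147.25, 180, 180, 180, 180, 180].

## Interface

Orientations are given as [roll, pitch, yaw] about the fixed x, y, z axes, in that order (R = Rz(yaw) Ry(pitch) Rx(roll)).
In Python, from cell import telemetry, optics, env gives the robot as it stands.
- The arm moves only by the tool arm_command, never from a script. Its arguments are lists of equal length, an entry for each row: "translation": the shift along the tool's x, y, z in cm, a list of three; "twist": the turn about the tool's z in degrees. In form: {"translation": [[x, y, z], ...], "twist": [twist, ...]}. A call has 1 to 10 rows; each row shifts and turns the pose as measured when the row begins, along the tool's axes as they then stand; what a row does not reach is not made up. A row lasts 1/8 s, in which the tool goes at most 62.5 mm and 10.7 degrees, less where a joint would pass 70% of its speed; a pose out of reach is approached as far as the arm can. A call is refused whole if a number of a shift passes 6.25 or a number of a turn 10.7, either way. A call with a gripper value outside its range is refused whole. "grip" is the opening in per cent of the stroke, from 0 (shut) to 100 (fully open), set as the call begins (left out, the last holds). The fingers move at their own pace and stop on an object; "force" is the grip in N (left out, the last holds). Time passes only in rows, so rows that do not move let the fingers close. It gives the time, the measured TCP pose, the force and the opening at its end, in the units of the state.
- telemetry.get_obs(): the state, without advancing time (a new reading comes with each control period).
- optics.read_camera(name): name is "scene" or "top"; returns a dict with "img" (480x640x3 uint8, blue, green, red), "fx", "fy", "cx", "cy" (pixels), "extrinsics" (4x4, takes a point from camera to world coordinates). Camera axes: x right, y up, looking along -z (the intrinsics and any distortion apply to the point x, -y, -z); pixel columns grow to the right and rows downward; lengths in m; the calibration is good to about 2 mm. A picture is of the moment at which its call begins. There is no depth.
- env.sign_off(): hands the job in, once; it reports no verdict.
The state is a dict: "time_s": time; "qpos": joint angles; "joint_velocities": joint speeds; "effort": joint torques, N m; "tool_pos": TCP position; "tool_rot": TCP orientation; "force": force on the tool from outside, world axes, zero at the start; "wrist_torque": the same for the moment, N m; "grip_width": finger opening in m.
Only numpy, scipy, OpenCV 4.12 (cv2) and the standard library are available. Lean on these libraries where they do the work, as an engineer would, in place of code of your own. Each camera call takes 0.05 s, during which the arm holds its last target. There are 200 camera calls.

## Task

Before the lathe is started, stow the slotted tool-rest plate (the one with the big oblong eye) on the wide-headed stud in the bench, so that it cannot shake off: tilt the plate to get its eye past the head, then lay it level, flat on the bench around the stud, and let go. Leave the other plate, with the small round hole, where it lies.

Things in the scene. Friction and masses are not known exactly. Their poses are not given: they have to be found in the camera images.
- slotted_plate: Loose aluminium plate 5 mm thick, 0.16 kg, lying flat, with an oblong eye 58 (x) by 92 (y). Origin: eye centre, underside; z up. Frame x -45..45, y -60..60 mm; tab 46 wide to x 89. Upright wooden grip at x 70, y 0: 20 (x) by 36 (y), top at z 55. +x starts pointing away from the robot, within 30 deg. To pass the head: tilted about 30 deg, -x bar low and under the head to the stem, +x bar down last.
- headed_stud: Fixed upright steel stud in the bench with a wide flat round head, like a mushroom. Stem 10 mm diameter; head 64 mm diameter, its underside 32 mm and top 38 mm above the bench, with a 16 mm boss on it to 41 mm. Origin: on the stem's axis at bench level (bench top is z = 0), z up; its yaw means nothing.
- round_hole_plate: Bystander, loose: plate of the same outline, thickness and grip as the slotted plate (grip centred at x = +70 mm), but solid with only a 26 mm round hole at its origin (underside). To be left alone.
- plain_pin: Bystander, fixed: plain upright steel pin without a head, 20 mm diameter, 60 mm high. Origin at its foot on the bench. Not the place for the plate.

How it is judged (in metres and radians):
At the end, for the whole second after the job is handed in: The slotted plate lies at rest and level (within 8 degrees) on the bench, its underside at the eye's centre less than 10 mm above the bench, with the stud's stem anywhere inside its eye, so that it is held under the head; the plate with the round hole lies within 30 mm of where it was (x of headed_stud in the frame of slotted_plate between -0.03 and 0.03 m and y of headed_stud in the frame of slotted_plate between -0.047 and 0.047 m and height (world z) of slotted_plate below 0.01 m and angle between slotted_plate's own z axis and vertical below 0.15 rad and linear speed of slotted_plate below 0.02 m/s and distance of round_hole_plate from where it was at the start of the episode below 0.03 m); the robot touches nothing.
It fails at once if the plate with the round hole is moved by more than 30 mm (distance of round_hole_plate from where it was at the start of the episode above 0.03 m).
It also fails if it takes over 42 s, if anything falls off the work surface, if the arm or the gripper's body presses on something with over 40 N, if the wrist force passes 120 N, or if a joint passes its speed limit or range.

## Working session

There is one attempt and no reset: what is moved stays moved. The work goes in short steps, Python scripts to look and compute and a tool call to move; the robot and the scene stay as the last step left them, time stands still between calls to the robot, and variables do not carry over. Pictures are saved under pics/ and viewed, about 8 in all and at most 12, crops included, and the job is handed in when it is done.

Besides the shell and the picture viewer there is one more tool, called after ">>>" as name([rows], argument=value, ...), one row to a line, values as JSON. arm_command: Moves the arm, as the interface text tells. Its arguments: {"type":"object","properties":{"translation":{"type":"array","items":{"type":"array","items":{"type":"number"}}},"twist":{"type":"array","items":{"type":"number"}},"grip":{"type":"number"},"force":{"type":"number"}},"required":["translation","twist"]}

```bash
ls; mkdir -p pics; python3 - <<'E'
from cell import telemetry, optics
import cv2
o=telemetry.get_obs(); print(o)
for n in("scene","top"):
    c=optics.read_camera(n); cv2.imwrite(f"pics/{n}0.png",c["img"]); print(n,c["fx"],c["fy"],c["cx"],c["cy"],c["extrinsics"],[k for k in c])
E
```

```text
pics
{'time_s': 0.0, 'qpos': array([-68.86337963,  18.4382353 ,  -4.01499621,  83.17472907,
         1.29507944,  78.54154937,  -3.26162877]), 'joint_velocities': array([ 0.0500906 , -0.07289782,  0.01306492, -0.04681402, -0.08193849,
        0.02303048, -0.00482197]), 'effort': array([ 2.67352370e-04, -4.91300690e+01, -4.04286291e-01, -3.12524450e+01,
       -6.39817631e-02,  4.40561422e-02,  1.80157290e-04]), 'tool_pos': array([0.22567451, 0.60897173, 0.22147231]), 'tool_rot': array([1.79993941e+02, 1.09267098e-01, 6.96709987e+01]), 'force': array([-0.15869226,  0.12264987,  0.41843401]), 'wrist_torque': array([-0.02900895, -0.0253719 , -0.01738268]), 'grip_width': 0.08706547188595053}
scene 516.0728666054316 516.0728666054316 313.5778068647088 242.61017636923737 [[ 0.55647037 -0.43665802  0.70687375  1.08364411]
 [ 0.83060174  0.31387115 -0.4599844  -0.38234981]
 [-0.0210114   0.84309826  0.5373489   0.48063201]
 [ 0.          0.          0.          1.        ]] ['img', 'fx', 'fy', 'cx', 'cy', 'extrinsics']
top 602.0549912557475 602.0549912557475 316.3386140259553 242.27320213024396 [[-2.87962472e-02  9.83280315e-01 -1.79807116e-01  3.35243469e-01]
 [-9.99565683e-01 -2.94529950e-02 -9.83329789e-04  1.27951939e-03]
 [-6.26274692e-03  1.79700707e-01  9.83701395e-01  9.68309935e-01]
 [ 0.00000000e+00  0.00000000e+00  0.00000000e+00  1.00000000e+00]] ['img', 'fx', 'fy', 'cx', 'cy', 'extrinsics']
```

View pics/top0.png

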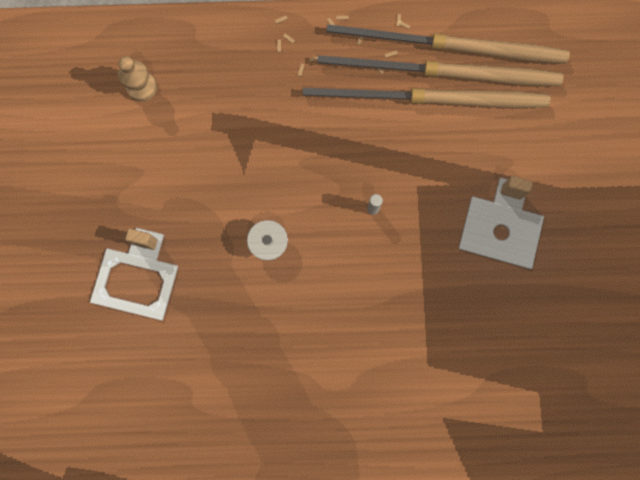

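View pics/scene0.png

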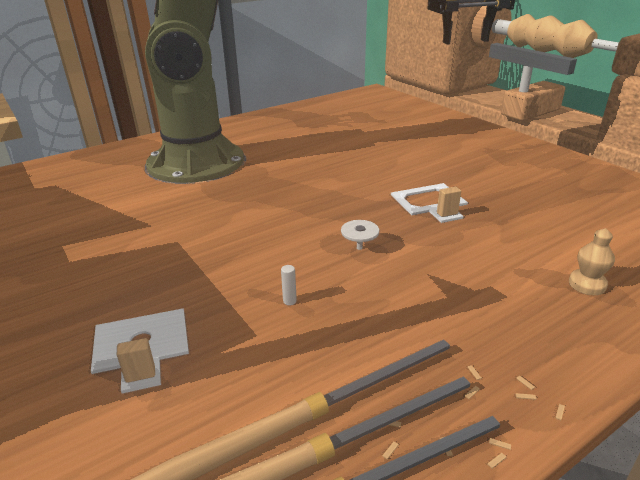

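The top view shows the slotted plate at about (134,285) with its grip at (142,238), the stud head at (267,240), the pin at (375,204) and the round-hole plate at (501,232). The scene view shows the same layout with nothing on the plate.

```bash
cat > h.py <<'E'
import numpy as np, cv2
from cell import optics, telemetry
def ray(c,uv,z):
    uv=np.atleast_2d(uv).astype(float); E=c["extrinsics"]
    d=np.c_[(uv[:,0]-c["cx"])/c["fx"],-(uv[:,1]-c["cy"])/c["fy"],-np.ones(len(uv))]@E[:3,:3].T
    return E[:3,3]+d*((z-E[2,3])/d[:,2])[:,None]
def proj(c,P):
    E=c["extrinsics"]; p=(np.atleast_2d(P)-E[:3,3])@E[:3,:3]
    return np.c_[c["cx"]+c["fx"]*p[:,0]/-p[:,2], c["cy"]-c["fy"]*p[:,1]/-p[:,2]]
def grey(img,v=120,s=60):
    hsv=cv2.cvtColor(img,cv2.COLOR_BGR2HSV)
    return ((hsv[...,1]<s)&(hsv[...,2]>v)).astype(np.uint8)*255
E
python3 - <<'E'
from h import *
c=optics.read_camera("top"); m=grey(c["img"]); m[:150]=0
cs,hi=cv2.findContours(m,cv2.RETR_CCOMP,cv2.CHAIN_APPROX_NONE)
for k,q in zip(cs,hi[0]):
    if cv2.contourArea(k)>60:
        p=k[:,0]; z=.005 if p[:,0].mean()<200 or p[:,0].mean()>440 else .038
        if 320<p[:,0].mean()<440: z=.06
        w=ray(c,p,z)[:,:2].astype(np.float32)*1000
        M=cv2.moments(w.reshape(-1,1,2)); 
        print(q[3],p.mean(0),"area",M['m00'],"cen",M['m10']/M['m00'],M['m01']/M['m00'],"rect",cv2.minAreaRect(w),"ell",cv2.fitEllipse(w))
# wooden grip: scene and top colours
s=optics.read_camera("scene")
print(c["img"][238,140],c["img"][225,200],s["img"][205,445],s["img"][205,500])
E
```

```text
-1 [138.14071856 271.4760479 ] area 11932.735485696932 cen 457.8077886465031 296.2107904133866 rect ((473.71112060546875, 292.3175048828125), (122.77518463134766, 135.33705139160156), 74.7370834350586) ell ((461.7777099609375, 295.6441345214844), (129.2429962158203, 141.71546936035156), 77.34363555908203)
0 [133.96710526 283.61184211] area 4885.553507410223 cen 452.6062686329323 297.7807173413777 rect ((452.4930114746094, 297.6287841796875), (92.0259017944336, 59.603824615478516), 74.5172348022461) ell ((452.6300048828125, 297.7680358886719), (63.88369369506836, 99.46882629394531), 164.65374755859375)
-1 [266.77477477 239.8018018 ] area 3017.782424134435 cen 511.6493744089768 79.88195504342137 rect ((511.42596435546875, 79.71368408203125), (63.0631103515625, 60.800201416015625), 88.29462432861328) ell ((511.6282043457031, 79.88004302978516), (61.44950485229492, 62.61162567138672), 150.60198974609375)
2 [266.7037037  239.66666667] area 185.1046295252163 cen 511.88639581679007 80.16543439320633 rect ((511.6805419921875, 80.04920196533203), (14.709749221801758, 15.657873153686523), 44.1
[... 407 characters left out ...]
96), 81.04444122314453)
-1 [502.1220339  224.02372881] area 11380.437639642972 cen 523.6090952874862 -300.11419896428333 rect ((540.31103515625, -306.07818603515625), (120.75421142578125, 134.25616455078125), 71.95765686035156) ell ((526.342529296875, -300.07379150390625), (126.29342651367188, 133.62510681152344), 118.76396179199219)
5 [501.35416667 231.58333333] area 631.7489760452881 cen 519.9291901948269 -299.2339889030605 rect ((520.135498046875, -299.6777038574219), (27.154523849487305, 28.787343978881836), 42.26599884033203) ell ((519.9365844726562, -299.19696044921875), (28.22965431213379, 28.861318588256836), 31.083778381347656)
[106 147 185] [ 70 103 147] [ 76 106 136] [ 67 105 160]
```

>>> arm_command([
  [-2.3,4.34,0],
  [-2.3,4.34,0],
  [-2.3,4.34,0],
  [-2.3,4.34,0],
  [-2.3,4.34,0],
  [-2.3,4.34,0],
  [-2.3,4.34,0],
  [-2.3,4.34,0],
  [-2.3,4.34,0],
  [0,0,0],
], twist=[0,0,0,0,0,0,0,0,0,-4.9], grip=100, force=5)

```text
time_s: 1.45
tool_pos: [0.5282, 0.2687, 0.2191]
tool_rot: [-179.9, 0.2, 74.8]
force: [0.3, 0.1, 0.2]
grip_width: 0.0868
```

>>> arm_command([
  [0.8,-1.05,4],
  [0,0,4],
  [0,0,4],
  [0,0,0],
], twist=[0,0,0,0])

```text
time_s: 1.95
tool_pos: [0.521, 0.278, 0.0967]
tool_rot: [-180.0, 0.1, 74.7]
force: [0.5, -0.8, 0.5]
grip_width: 0.0867
```

```bash
python3 - <<'E'
from h import *
o=telemetry.get_obs(); print(o["tool_pos"],o["tool_rot"])
E
```

```text
[0.52101318 0.27802953 0.0966552 ] [-1.79998234e+02  1.24075542e-01  7.47156832e+01]
```

>>> arm_command([
  [0.1,-0.1,3.5],
  [0,0,3.0],
  [0,0,0.7],
  [0,0,0],
], twist=[0,0,0,0])

```text
time_s: 2.45
tool_pos: [0.5254, 0.2822, 0.0309]
tool_rot: [179.6, -0.3, 74.7]
force: [0.7, 0.2, 0.1]
grip_width: 0.0871
```

>>> arm_command([
  [0,0,0],
  [0,0,0],
  [0,0,0],
  [0,0,0],
  [0,0,0],
  [0,0,0],
], twist=[0,0,0,0,0,0], grip=0, force=4)

```text
time_s: 3.2
tool_pos: [0.528, 0.2833, 0.0355]
tool_rot: [179.3, -0.6, 74.7]
force: [0.5, -1.0, -0.2]
grip_width: 0.0362
```

>>> arm_command([
  [0,0,0],
  [0,0,0],
  [0,0,0],
], twist=[0,0,0], grip=75)

```text
time_s: 3.58
tool_pos: [0.5279, 0.2835, 0.0353]
tool_rot: [179.3, -0.6, 74.7]
force: [-0.4, -0.3, 0.5]
grip_width: 0.0583
```

>>> arm_command([
  [-0.6,-0.5,0.6],
  [0,0,0.5],
  [0,0,0.4],
], twist=[0,0,0])

```text
time_s: 3.95
tool_pos: [0.521, 0.2788, 0.0192]
tool_rot: [179.3, -0.6, 74.7]
force: [-0.1, 0.8, 0.6]
grip_width: 0.0649
```

```bash
python3 - <<'E'
from h import *
for i in range(4):
    o=telemetry.get_obs(); print(o["time_s"],o["tool_pos"],o["tool_rot"],o["force"],o["joint_velocities"].round(2))
    c=optics.read_camera("scene")
cv2.imwrite("pics/s1.png",cv2.resize(c["img"][100:300,300:560],None,fx=3,fy=3))
E
```

```text
3.95 [0.5209897  0.27881501 0.01918017] [179.34645465  -0.61817359  74.71930066] [-0.06523951  0.84057847  0.64861702] [ 0.33  2.43 -0.3   1.63 -0.61 -3.55  0.5 ]
4.0 [0.52058805 0.27855938 0.01857769] [179.38821958  -0.56854247  74.71869939] [-0.07377229 -0.67979008 -0.5423111 ] [ 0.03 -0.01 -0.05 -0.06  0.09  0.99 -0.1 ]
4.05 [0.52069601 0.27858442 0.01886691] [179.38516504  -0.56985533  74.71489994] [-0.07360041 -0.03240777  0.71403539] [-0.04 -0.3   0.04 -0.64  0.1   0.38 -0.02]
4.1 [0.52098023 0.27877642 0.01925349] [179.360841    -0.5961064   74.71818288] [-0.16581748 -0.30589501  0.88076251] [ 0.   -0.41  0.11 -0.54  0.08  0.09 -0.05]
```

View pics/s1.png

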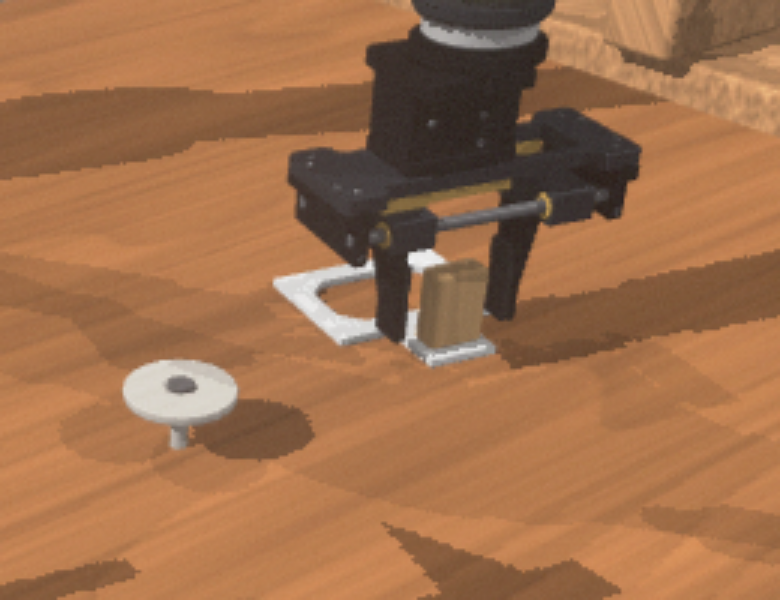

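The jaws straddle the post (crop ~(455,300)) and the plate is undisturbed. I'll grip softly and lift.

>>> arm_command([
  [0,0,0],
  [0,0,0],
  [0,0,0],
  [0,0,0],
  [0,0,0],
], twist=[0,0,0,0,0], grip=0, force=3)

```text
time_s: 4.78
tool_pos: [0.5219, 0.2795, 0.0202]
tool_rot: [179.3, -0.7, 74.7]
force: [-0.0, -0.7, -0.3]
grip_width: 0.0362
```

>>> arm_command([
  [0,0,-1],
  [0,0,-1],
  [0,0,-1],
  [0,0,-1],
  [0,0,-1],
  [0,0,-1],
  [0,0,0],
], twist=[0,0,0,0,0,0,0])

```text
time_s: 5.65
tool_pos: [0.5211, 0.2788, 0.0851]
tool_rot: [179.2, -0.7, 74.7]
force: [0.4, 1.0, -0.6]
grip_width: 0.0359
```

```bash
python3 - <<'E'
from h import *
c=optics.read_camera("scene"); o=telemetry.get_obs(); print(o["tool_pos"],o["force"],o["wrist_torque"])
cv2.imwrite("pics/s2.png",cv2.resize(c["img"][100:300,300:560],None,fx=3,fy=3))
E
```

```text
[0.52095309 0.27871682 0.08465683] [ 0.51971811  0.16574724 -0.90350022] [-0.02169193 -0.12316402  0.01285939]
```

View pics/s2.png

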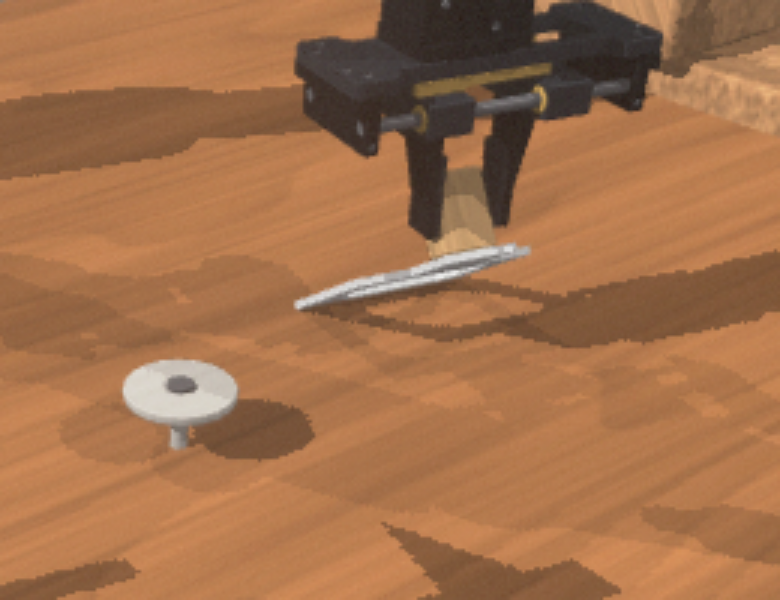

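The plate sags to about 30°, seen edge-on in the crop at (300,305)–(525,250), which is the tilt needed. I'll lock it with a firmer grip, lift, and carry it above the entry pose.

>>> arm_command([
  [0,0,0],
  [0,0,-1],
  [0,0,-2],
  [0,0,-2],
  [0,0,-1],
  [0,0,0],
], twist=[0,0,0,0,0,0], grip=0, force=15)

```text
time_s: 6.45
tool_pos: [0.5182, 0.2773, 0.145]
tool_rot: [179.5, -0.5, 74.7]
force: [-0.7, -0.0, -2.9]
grip_width: 0.0359
```

>>> arm_command([
  [-1,0.35,0],
  [-2,0.7,0],
  [-2.4,0.9,0],
  [-2.4,0.9,0],
  [-2.4,0.9,0],
  [-2.4,0.9,0],
  [-2.4,0.9,0],
  [-2,0.7,0],
  [-1,0.4,0],
  [-0.5,0.2,0],
], twist=[0,0,0,0,0,0,0,0,0,0])

```text
time_s: 7.7
tool_pos: [0.5307, 0.0578, 0.1384]
tool_rot: [179.9, 0.1, 74.1]
force: [0.0, 0.0, -2.2]
grip_width: 0.0356
```

```bash
python3 - <<'E'
from h import *
o=telemetry.get_obs(); print(o["tool_pos"],o["tool_rot"],o["force"],o["wrist_torque"])
c=optics.read_camera("scene"); t=optics.read_camera("top")
a=cv2.resize(c["img"][80:300,230:500],None,fx=1.4,fy=1.4); b=cv2.resize(t["img"][140:360,140:410],None,fx=1.4,fy=1.4)
cv2.imwrite("pics/s3.png",np.hstack([a,b]))
E
```

```text
[0.53073797 0.05784618 0.1383513 ] [1.79934045e+02 1.36480585e-01 7.40548313e+01] [ 0.03541073  0.00221966 -2.21334826] [ 0.03679033 -0.04573721  0.02590015]
```

View pics/s3.png

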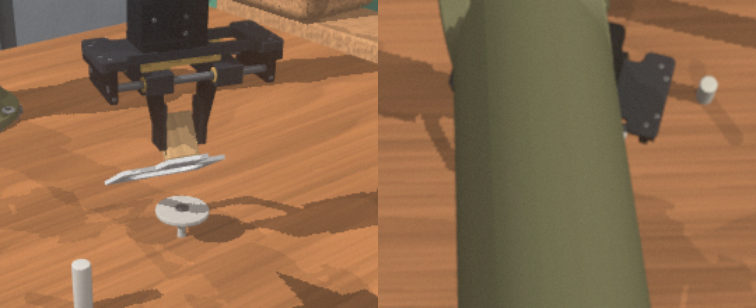

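The plate hangs over and past the stud, and in the left crop its edge runs from (108,182) to (223,157). The top view is blocked by the arm. I'll measure the tilt by casting corner rays onto the plate's side planes.

```bash
cat >> h.py <<'E'
S=np.array([.5117,.080])
def tilt(box=(60,260,250,480)):
    """corner rays cut with the plate's side planes y=-60, y=+60; (u,z) relative to pivot, and to the stud"""
    o=telemetry.get_obs(); c=optics.read_camera("scene"); E=c["extrinsics"]
    yaw=np.radians(o["tool_rot"][2]-90); X=np.array([np.cos(yaw),np.sin(yaw),0]); Y=np.array([-X[1],X[0],0])
    P=o["tool_pos"]+[0,0,.019]
    m=grey(c["img"],150,50); k=np.zeros_like(m); k[box[0]:box[1],box[2]:box[3]]=255; m&=k
    n,l,st,ce=cv2.connectedComponentsWithStats(m)
    print("comps",[(i,st[i].tolist()) for i in range(1,n) if st[i,4]>60])
    print("pivot",P,"rel stud u,v",(P[:2]-S)@X[:2],(P[:2]-S)@Y[:2],"yaw",np.degrees(yaw))
    return c,X,Y,P,l,st
def corner(c,X,Y,P,uv,y):
    d=ray(c,uv,0)[0]-c["extrinsics"][:3,3]; C=c["extrinsics"][:3,3]
    q=C+d*((y-(C-P)@Y)/(d@Y)); r=q-P
    return r@X,r[2],(q[:2]-S)@X[:2],q[2]
E
python3 - <<'E'
from h import *
c,X,Y,P,l,st=tilt()
cv2.imwrite("pics/s4.png",cv2.resize(c["img"][150:265,285:415],None,fx=6,fy=5,interpolation=cv2.INTER_CUBIC))
cands=[i for i in range(1,len(st)) if st[i,4]>60]
for i in cands:
    ys,xs=np.nonzero(l==i); a=xs.argmin(); b=xs.argmax()
    print(i,(xs[a],ys[a]),np.round(corner(c,X,Y,P,(xs[a],ys[a]),-.06),4),(xs[b],ys[b]),np.round(corner(c,X,Y,P,(xs[b],ys[b]),.06),4))
E
```

```text
comps [(2, [305, 190, 86, 22, 442]), (3, [350, 220, 27, 7, 89]), (5, [341, 225, 38, 17, 347])]
pivot [0.53086946 0.05823049 0.15741677] rel stud u,v 0.02440720986413188 -0.01567378999992053 yaw -15.926284896003848
2 (np.int64(305), np.int64(209)) [-0.0796 -0.0949 -0.0552  0.0625] (np.int64(390), np.int64(192)) [-0.0082 -0.0501  0.0162  0.1073]
3 (np.int64(350), np.int64(221)) [ 0.124  -0.0071  0.1484  0.1503] (np.int64(376), np.int64(225)) [-0.0535 -0.1358 -0.0291  0.0216]
5 (np.int64(341), np.int64(229)) [ 0.092  -0.0371  0.1164  0.1203] (np.int64(378), np.int64(231)) [-0.0442 -0.1427 -0.0198  0.0147]
```

View pics/s4.png

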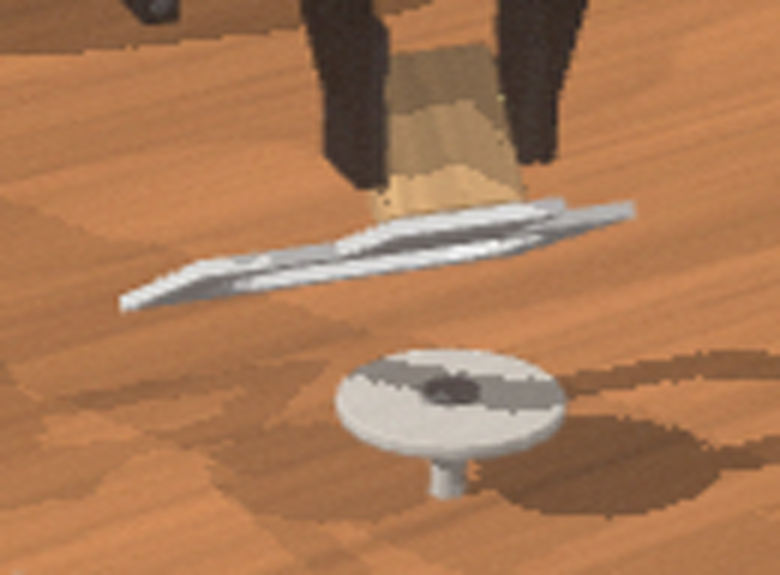

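>>> arm_command([
  [0.8,0,0],
  [0.6,0,0],
  [0,0,0],
  [0,0,0],
], twist=[0,0,0,0])

```text
time_s: 8.35
tool_pos: [0.5349, 0.0774, 0.1383]
tool_rot: [179.9, 0.1, 74.5]
force: [-0.8, 0.2, -2.2]
grip_width: 0.0358
```

>>> arm_command([
  [-0.2,0.1,1],
  [0,0,1.2],
  [0,0,1.2],
  [0,0,0.8],
  [0,0,0.2],
  [0,0,0],
], twist=[0,0,0,0,0,0])

```text
time_s: 9.1
tool_pos: [0.5344, 0.074, 0.09]
tool_rot: [-180.0, 0.2, 74.4]
force: [0.3, -0.2, -2.0]
grip_width: 0.0359
```

```bash
python3 - <<'E'
from h import *
c,X,Y,P,l,st=tilt()
cv2.imwrite("pics/s5.png",cv2.resize(c["img"][150:265,285:415],None,fx=6,fy=5,interpolation=cv2.INTER_CUBIC))
print(telemetry.get_obs()["force"])
for i in range(1,len(st)):
    if st[i,4]<=60: continue
    ys,xs=np.nonzero(l==i); a=xs.argmin(); b=xs.argmax()
    print(i,(xs[a],ys[a]),np.round(corner(c,X,Y,P,(xs[a],ys[a]),-.06),4),(xs[b],ys[b]),np.round(corner(c,X,Y,P,(xs[b],ys[b]),.06),4))
E
```

```text
comps [(1, [349, 88, 21, 10, 102]), (2, [314, 215, 83, 19, 410]), (3, [349, 234, 25, 8, 125])]
pivot [0.53444658 0.07404893 0.10901842] rel stud u,v 0.023509027765413363 0.0003844560917276689 yaw -15.598277712272406
[-0.71246543  0.70153113 -1.74201661]
1 (np.int64(349), np.int64(88)) [0.0716 0.1939 0.0951 0.3029] (np.int64(369), np.int64(95)) [-0.1382  0.1141 -0.1147  0.2231]
2 (np.int64(314), np.int64(232)) [-0.0819 -0.0967 -0.0584  0.0124] (np.int64(396), np.int64(215)) [-0.0119 -0.0491  0.0117  0.0599]
3 (np.int64(349), np.int64(237)) [ 0.0805 -0.012   0.104   0.097 ] (np.int64(373), np.int64(236)) [-0.0962 -0.1388 -0.0727 -0.0298]
```

View pics/s5.png

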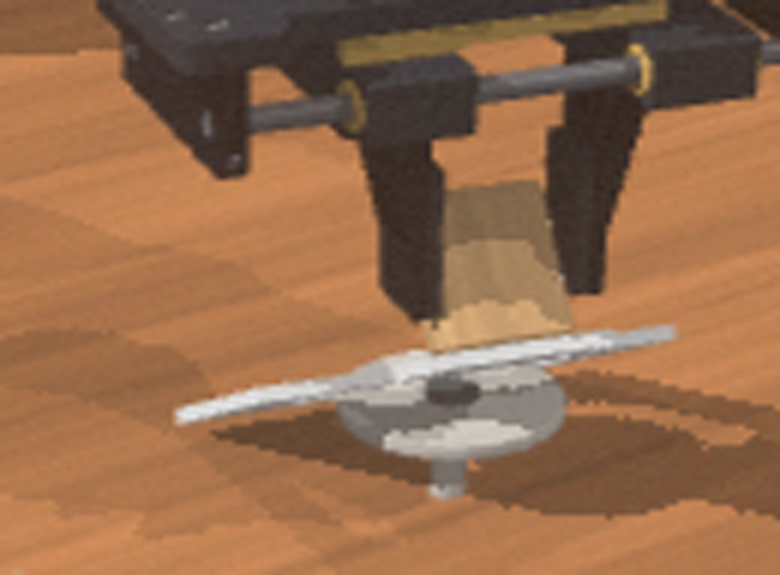

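The low bar sits in front of the head, with its outer corner at u=-58 mm, z=12 mm; the high bar is over the head at z≈52 mm. Next I'll slide +x in plate axes under the head.

>>> arm_command([
  [0,0.5,0.2],
  [0,0.8,0.1],
  [0,0.8,0],
  [0,0.6,0],
  [0,0.3,0],
  [0,0,0],
], twist=[0,0,0,0,0,0])

```text
time_s: 9.9
tool_pos: [0.567, 0.0653, 0.088]
tool_rot: [179.9, 0.1, 74.4]
force: [0.1, 0.0, -1.2]
grip_width: 0.0362
```

```bash
python3 - <<'E'
from h import *
c,X,Y,P,l,st=tilt()
cv2.imwrite("pics/s6.png",cv2.resize(c["img"][150:265,285:415],None,fx=6,fy=5,interpolation=cv2.INTER_CUBIC))
print(telemetry.get_obs()["force"])
for i in range(1,len(st)):
    if st[i,4]<=60: continue
    ys,xs=np.nonzero(l==i); a=xs.argmin(); b=xs.argmax()
    print(i,(xs[a],ys[a]),np.round(corner(c,X,Y,P,(xs[a],ys[a]),-.06),4),(xs[b],ys[b]),np.round(corner(c,X,Y,P,(xs[b],ys[b]),.06),4))
E
```

```text
comps [(1, [358, 95, 23, 11, 116]), (2, [321, 220, 86, 25, 594])]
pivot [0.56695407 0.06532775 0.10704018] rel stud u,v 0.05716404711177376 0.0007475894624576727 yaw -15.620483426951521
[-0.24985521  0.11092156 -1.20176615]
1 (np.int64(358), np.int64(95)) [0.0656 0.195  0.1228 0.3021] (np.int64(380), np.int64(102)) [-0.1286  0.1167 -0.0714  0.2237]
2 (np.int64(321), np.int64(243)) [-0.079  -0.0956 -0.0218  0.0114] (np.int64(406), np.int64(226)) [-0.01   -0.0485  0.0472  0.0586]
```

View pics/s6.png

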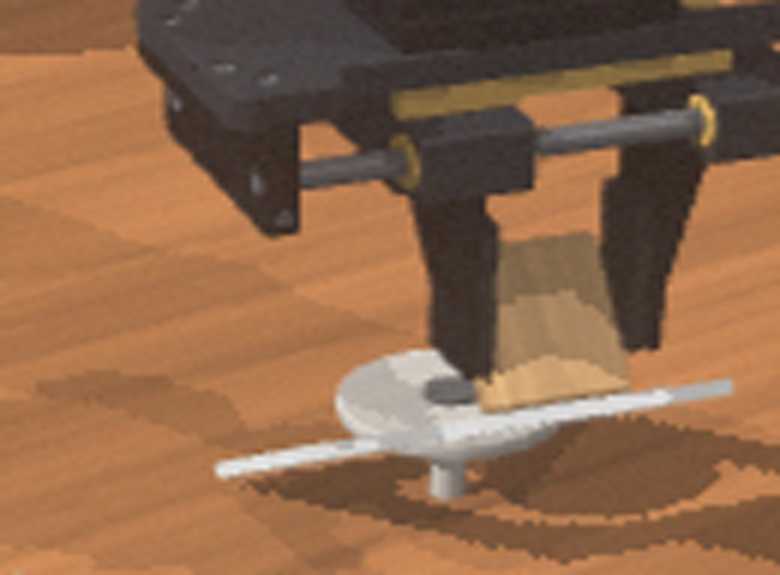

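The low bar is under the head with its inner edge about 8 mm short of the stem axis, and the high bar has passed the far rim. I'll soften the grip and lay it down.

>>> arm_command([
  [0,0,0],
  [0,0,0.4],
  [0,0,0.4],
  [0,0.2,0.5],
  [0,0.3,0.5],
  [0,0.3,0.5],
  [0,0.3,0.5],
  [0,0.3,0.5],
  [0,0,0],
], twist=[0,0,0,0,0,0,0,0,0], grip=0, force=3)

```text
time_s: 11.08
tool_pos: [0.5821, 0.0615, 0.0532]
tool_rot: [179.8, 0.0, 74.4]
force: [-1.1, -1.0, -0.2]
grip_width: 0.0358
```

```bash
python3 - <<'E'
from h import *
c,X,Y,P,l,st=tilt((200,280,300,440))
cv2.imwrite("pics/s7.png",cv2.resize(c["img"][150:265,285:425],None,fx=5.5,fy=5,interpolation=cv2.INTER_CUBIC))
print(telemetry.get_obs()["force"])
for i in range(1,len(st)):
    if st[i,4]<=60: continue
    ys,xs=np.nonzero(l==i); a=xs.argmin(); b=xs.argmax()
    print(i,(xs[a],ys[a]),np.round(corner(c,X,Y,P,(xs[a],ys[a]),-.06),4),(xs[b],ys[b]),np.round(corner(c,X,Y,P,(xs[b],ys[b]),.06),4))
E
```

```text
comps [(1, [320, 220, 78, 44, 966])]
pivot [0.58206285 0.06149798 0.07224013] rel stud u,v 0.07274640796924377 0.0011026426383449334 yaw -15.6008887530749
[ 0.65552897 -0.43020257 -0.8145537 ]
1 (np.int64(320), np.int64(242)) [-0.1009 -0.0627 -0.0282  0.0096] (np.int64(397), np.int64(255)) [-0.0482 -0.0837  0.0245 -0.0114]
```

View pics/s7.png

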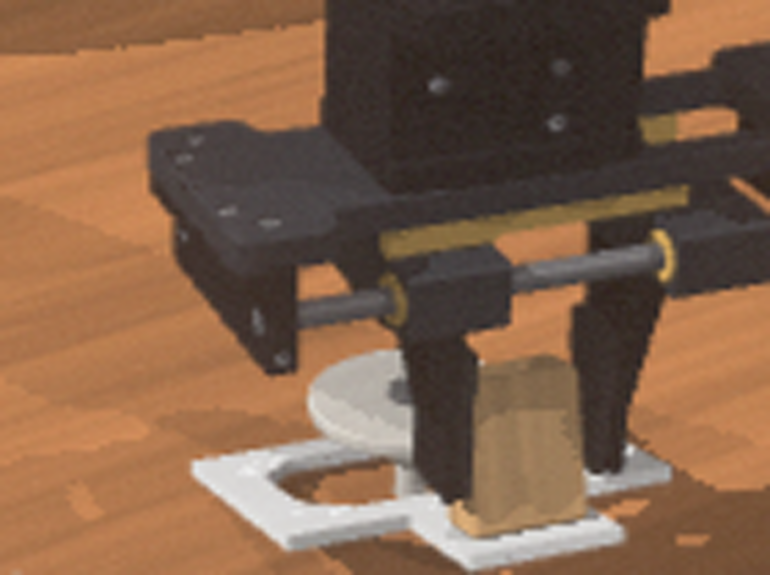

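>>> arm_command([
  [0,0.3,0.5],
  [0,0.3,0.5],
  [0,0.3,0.5],
  [0,0.3,0.5],
  [0,0.2,0.4],
  [0,0.1,0.3],
  [0,0,0.2],
  [0,0,0],
], twist=[0,0,0,0,0,0,0,0])

```text
time_s: 12.12
tool_pos: [0.5968, 0.0575, 0.0226]
tool_rot: [179.9, 0.0, 74.4]
force: [-0.4, 0.3, -1.7]
grip_width: 0.0357
```

```bash
python3 - <<'E'
from h import *
c,X,Y,P,l,st=tilt((200,280,300,440))
cv2.imwrite("pics/s8.png",cv2.resize(c["img"][150:275,285:425],None,fx=5.5,fy=4.8,interpolation=cv2.INTER_CUBIC))
print(telemetry.get_obs()["force"])
E
```

```text
comps [(5, [320, 241, 79, 39, 666])]
pivot [0.59684735 0.05751841 0.0415706 ] rel stud u,v 0.08805699868077632 0.0012072080976912834 yaw -15.575812995114392
[ 0.6473991   0.20169107 -1.24396791]
```

View pics/s8.png

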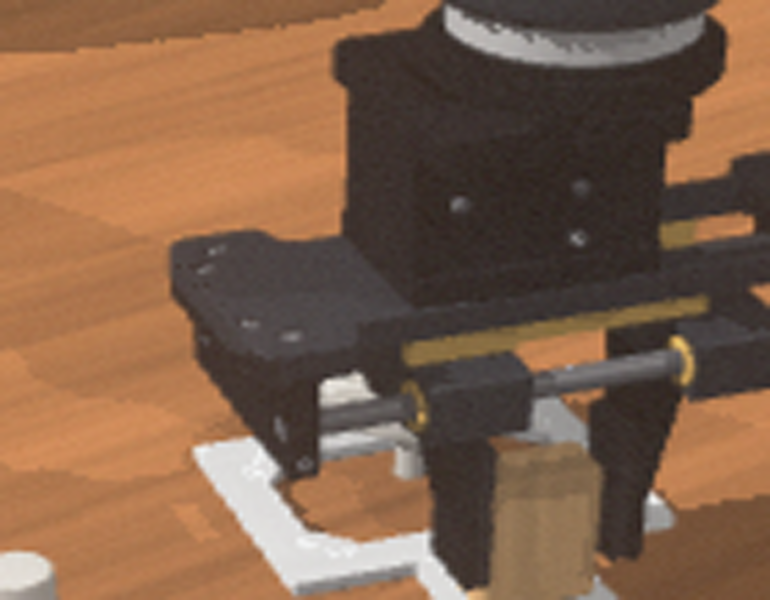

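>>> arm_command([
  [0,0,0.2],
  [0,0,0.2],
  [0,0,0],
], twist=[0,0,0])

```text
time_s: 12.55
tool_pos: [0.5978, 0.0573, 0.0197]
tool_rot: [179.8, -0.0, 74.4]
force: [1.0, -0.6, -1.2]
grip_width: 0.0361
```

>>> arm_command([
  [0,0,0],
  [0,0,0],
  [0,0,0],
  [0,0,0],
], twist=[0,0,0,0], grip=75)

```text
time_s: 13.05
tool_pos: [0.5973, 0.0577, 0.0188]
tool_rot: [179.8, 0.0, 74.4]
force: [-0.0, 0.1, -0.1]
grip_width: 0.0632
```

>>> arm_command([
  [0,0,-1],
  [0,0,-2],
  [0,0,-4],
  [0,0,-5],
  [0,0,-5],
  [5,0,0],
  [5,0,0],
  [5,0,0],
  [5,0,0],
  [0,0,0],
], twist=[0,0,0,0,0,0,0,0,0,0])

```text
time_s: 14.3
tool_pos: [0.6542, 0.2545, 0.2036]
tool_rot: [179.4, -0.3, 74.2]
force: [0.1, -0.9, -0.4]
grip_width: 0.0655
```

```bash
python3 - <<'E'
from h import *
o=telemetry.get_obs(); print(o["time_s"],o["tool_pos"],o["force"])
c=optics.read_camera("scene"); t=optics.read_camera("top")
a=cv2.resize(c["img"][150:300,230:450],None,fx=1.8,fy=1.8); b=cv2.resize(t["img"][140:290,200:420],None,fx=1.8,fy=1.8)
cv2.imwrite("pics/s9.png",np.hstack([a,b]))
m=grey(t["img"]); m[:150]=0
cs,hi=cv2.findContours(m,cv2.RETR_CCOMP,cv2.CHAIN_APPROX_NONE)
for k,q in zip(cs,hi[0]):
    if cv2.contourArea(k)>60:
        w=ray(t,k[:,0],.005)[:,:2].astype(np.float32)*1000
        print(q[3],k[:,0].mean(0),cv2.contourArea(w),cv2.minAreaRect(w))
E
```

```text
14.3 [0.65418097 0.25452438 0.20358232] [ 0.0948177  -0.88032125 -0.40727902]
-1 [375.7826087  203.08695652] 328.7861930965446 ((572.4110107421875, -96.87429809570312), (18.111169815063477, 30.569398880004883), 87.4326400756836)
-1 [274.24915825 227.74074074] 11682.802168093942 ((546.5741577148438, 70.50544738769531), (121.49371337890625, 135.5308074951172), 74.57444763183594)
1 [266.5 239.5] 170.13577796891332 ((518.357177734375, 83.2513656616211), (14.167531967163086, 13.838600158691406), 43.32207489013672)
1 [271.02040816 231.57653061] 2117.9681661549257 ((525.8204345703125, 76.64436340332031), (94.02039337158203, 58.8902702331543), 73.96212768554688)
-1 [502.05423729 224.50847458] 11615.178393148351 ((540.4579467773438, -305.9228210449219), (121.66778564453125, 135.07688903808594), 72.08170318603516)
4 [501.21276596 231.76595745] 589.831633515656 ((519.7562255859375, -299.2603759765625), (27.154523849487305, 27.571786880493164), 42.26593780517578)
```

View pics/s9.png

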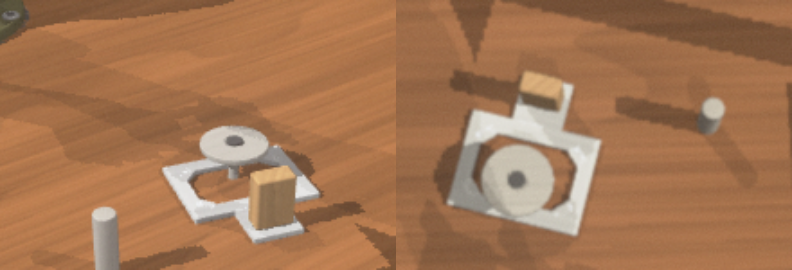

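The plate lies flat around the stem under the head: left crop stem at (233,172), right crop head at (516,180). The eye centre comes out at about (0.526, 0.076), so the stem is at plate x≈-14 mm, y≈0.

```bash
python3 -c "
from cell import env; print(env.sign_off())"
```

```text
the job is handed in; nothing more can be done
None
```

The slotted plate is stowed on the headed stud and the job is handed in, at about 14.4 s of the 42 s allowed.

**How it was done:** I gripped the plate's wooden post softly, at 3 N across its width, so the plate sagged to about 32° when lifted. I then:
- carried it over the stud;
- slid the low bar under the head to the stem;
- lowered it while moving forward until it lay flat;
- opened the gripper and moved clear.

**Last checks:**
- **Plate position:** the outline and eye measured in the top view put the stem at plate x ≈ -14 mm, y ≈ 0 mm. The limits are ±30 and ±47 mm.
- **Level:** the plate looks flat on the bench in both views, and its outline size matches the one it had when flat at the start. I did not measure its height or angle directly.
- **Other plate:** the round-hole plate is within about 0.5 mm of where it started.
- **Robot:** the gripper is well clear and the wrist force is near zero.

The first grasp drifted about 11 mm too high, so I opened the gripper and re-gripped lower before lifting. No check failed or disagreed at the end.

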